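# Clamp the seedling tub's spigot

### The arm

A 7-joint arm with a two-finger parallel gripper is mounted at the origin on the work surface. World frame = base frame: x ahead of the robot, y to its left, z up, the work surface at z = 0. Lengths are in mm, angles in rad, forces in N, time in s.
With the tool pointing down it reaches from about 425 to 950 mm from the base axis. Payload 4.7 kg.
Tool frame: the origin (TCP) lies on the centre line of the jaws, within the pads' length; the fingertips stand 19 mm ahead of it and the grasp point (between the pads) is the TCP; z points along the fingers, y is the line along which they close (so a half turn about z gives the same grasp; the last joint's range is limited). The gripper opens to 87 mm and grips with 3 to 60 N. Pads are 19 mm wide; open, the fingers measure 117 mm over their backs; the gripper's body (75 mm by 190 mm) begins 51 mm behind the grasp point.
Start: joints at [-1.142, 0.469, -0.049, 1.532, 0.024, 1.141, -0.082], TCP at [298.298, 605.532, 212.073] pointing down, gripper open.
Joint ranges: [-2.59, 2.59], [-0.33, 1.99], [-1.39, 1.29], [0.1, 2.45], [-1.04, 4.18], [0.21, 1.99], [-2.66, 2.66]. Speed limits (rad/s): [2.57, 2.57, 3.14, 3.14, 3.14, 3.14, 3.14].

### API

Orientations are given as a 3x3 rotation matrix whose columns are the frame's x, y, z axes.
In Python, from station import telemetry, optics, ticket gives the robot as it stands.
- The arm moves only by the tool drive_tool, never from a script. Its argument "plan" is a list of rows, each a list of 3 entries, a list of its own where there are three numbers: the shift along the world's x, y, z in cm, then the turn about the world's z in rad, then the finger opening in cm, from 0 to 8.7. In form: [[[tx, ty, tz], turn, grip], ...]. A call has 1 to 5 rows; each row shifts and turns the commanded pose from where the row before left it; what a row does not reach is not made up. A row lasts 1/8 s, in which the tool goes at most 62.5 mm and 10.7 degrees, less where a joint would pass 70% of its speed; a pose out of reach is approached as far as the arm can. A call with a gripper value outside its range is refused whole. The fingers move at their own pace and stop on an object; the grip force is fixed at half the most. Time passes only in rows, so rows that do not move let the fingers close. It gives the time, the measured TCP pose, the force, the opening and the grip force at its end, in the units of the state.
- telemetry.get_obs(): the state, without advancing time (a new reading comes with each control period).
- optics.read_camera(name): name is "scene" or "top" or "wrist"; returns the picture (420x560x3 uint8, red, green, blue); there is no depth.
- optics.camera_info(name): a dict with "intrinsics" (3x3 intrinsics, pixels), "extrinsics" (4x4, takes a point from world to camera coordinates); the wrist camera has in their place "hand_eye" (4x4, takes a point from camera to tool coordinates, whose origin is the TCP and whose axes are the flange's). Camera axes: x right, y down, z forward; pixel columns grow to the right and rows downward; lengths in mm; the calibration is good to about 2 mm. A picture is of the moment at which its call begins: read the wrist's pose just before it. camera_info takes no time and is no camera call.
- ticket.hand_in(): hands the job in; it is judged then, once.
The state is a dict: "clock": time; "q": joint angles; "dq": joint speeds; "tau": joint torques, N m; "tcp_pos": TCP position; "ee_rot": TCP orientation; "ft_force": force on the tool from outside, world axes, zero at the start; "ft_torque": the same for the moment, N m; "opening": opening from 0.0 (shut) to 1.0 (fully open); "grasp_force": force on a finger pad.
Only numpy, scipy, OpenCV 4.12 (cv2) and the standard library are available. Lean on these libraries where they do the work, as an engineer would, in place of code of your own. Each camera call takes 0.05 s, during which the arm holds its last target. There are 200 camera calls.

### The job

Take the worm-drive clamp out of its wooden stand, slide its band over the barbed spigot of the white tub until it sits squarely against the flange, then turn the wing screw clockwise until the clamp is just snug on the spigot (it should feel firm, and still be snug when you let go). Be gentle: do not ram the spigot or the flange, do not overtighten, and leave the pot, the cup and the bottle where they are.

Things in the scene. Friction and masses are not known exactly. Their poses are not given: they have to be found in the camera images.
- clamp_bore (a point): Centre of the bore of the loose steel worm-drive clamp (about 0.19 kg). The band is a ring 20 mm wide, bore 37 mm, outside 43 mm. Local y = bore axis (level), z = up, x = from the bore to the screw housing. It starts parked upright in the stand, bore centre 43.5 mm above the table, and lifts straight up out.
- clamp_housing (a point): Centre of the clamp's screw housing, a steel block 20 (x) x 20 (y) x 34 mm (z), 31 mm along local x from the bore centre and 3 mm below it; axes as clamp_bore. Grip the clamp here to carry and slide it: fingers on its two y faces, pointing down, the wing between them. The screw's tail (9 mm across) sticks out 13.5 mm below the block.
- key_wing (a point): Centre of the flat wing on top of the screw: 22 (local x) x 8 (local y) x 20 mm (z), on the upright axis of the housing, 36 mm above the bore centre. Grip it across its 8 mm and turn it about the upright axis. The band's top is 21.5 mm above the bore centre: fingertips on the wing must stay above that. At the start the wing lies within 0.15 rad of the clamp's local x.
- screw (a joint): Turn of the screw in the clamp, rad; grows clockwise seen from above (tightening); starts between -0.15 and 0.15, end stop at 4. The free screw takes 0.13 N m, stays where it is left, and moves the pressure pad 4.5 mm inwards per rad. Snug comes somewhere between 0.7 and 1.7 rad, not the same each time. The wing sits on a springy neck that twists 0.67 rad per N m, so it leads the screw.
- pad: Pressure pad: an upright steel bar 8 mm across, 14 mm high, in the bore at the housing side; local -x points into the bore. Sprung at 12 N/mm, it presses on the neck when tightened; 8 to 25 N is snug. Each 10 N adds 0.045 N m to the free screw's torque, felt at the wing also at rest. A hand that holds the wing sideways (over 5 N) bears some of it: the pad eases when let go, so try again.
- spigot_mouth (a point): Centre of the open end of the black spigot. Axes are the tub's: local -y points out of the spigot, z up. The clamp goes on along local +y, its local axes parallel to these (housing towards +x). The end is tapered, 24 mm across growing to 32 mm over 10 mm and to the barb (35 mm) 18 to 20 mm in; behind the barb the neck is about 32 mm across.
- spigot_home (a point): Point on the spigot axis where the bore centre of the fully home clamp lies: 34 mm in from the mouth, 62 mm above the table, 10 mm in front of the flange; once snug, the bore may lie 2 to 3 mm off this axis. Axes as spigot_mouth.
- spigot: The barbed spigot, a slotted black plastic stub 44 mm long; origin on its axis at the flange face, axes as spigot_mouth. The slotted leaf under the pad stands proud by an unknown amount up to 2.3 mm. A grey ledge below its +x side, top 27.5 mm above the table, carries the screw's tail and keeps a loose clamp upright: 1 mm below the tail of a centred clamp.
- flange: The black stop flange, a plate 38 (x) x 46 (z) mm and 6 mm thick, against which the band is seated; origin on the spigot axis at its front face, axes as spigot_mouth. It is cut away on the screw side (ends at local x = 14 mm) so that a finger on the housing passes it; behind it 40 mm of pipe lead to the tub wall.
- tub: The white plastic tub, fixed, 220 x 200 mm plus rim, 82 mm high; origin at the middle of its underside; the spigot sticks out of its local -y side, its mouth 190 mm from the origin.
- stand: The fixed wooden stand, plate 90 x 70 x 10 mm with two cheeks 36 mm high that keep the band upright; origin under the band's bore, axes parallel to the parked clamp's.
- clamp: The clamp as a whole; origin and axes as clamp_bore.
- pot: Bystander: small terracotta pot, 80 mm across, 75 mm high; origin at the centre of its underside.
- sprayer: Bystander: white plastic bottle, 64 mm across, 150 mm high; origin at the centre of its underside.
- cup: Bystander: grey plastic cup, 70 mm across, 80 mm high; origin at the centre of its underside.
Mind the look-alikes: they are no part of the job. What is shaped like the clamp but green is not meant.

How it is judged:
By the outcome, as a careful person would: the job done as asked, in the order asked, and still so for the second after the job is handed in, with the robot touching nothing.
It also fails if it takes over 67 s, if anything falls off the work surface, if the arm or the gripper's body presses on something with over 40 N, if the wrist force passes 120 N, or if a joint passes its speed limit or range.

## Working session

There is one attempt and no reset: what is moved stays moved. The work goes in short steps, Python scripts to look and compute and a tool call to move; the robot and the scene stay as the last step left them, time stands still between calls to the robot, and variables do not carry over. Pictures are saved under pics/ and viewed, at most 10 in all, crops included, and the job is handed in when it is done.

Besides the shell and the picture viewer there is one more tool, called after "Request:" as name([rows], argument=value, ...), one row to a line, values as JSON. drive_tool: Moves the arm, as the interface text tells. Its arguments: {"type":"object","properties":{"plan":{"type":"array","items":{"type":"array"}}},"required":["plan"]}

```bash
mkdir -p pics; python3 - <<'E'
from station import telemetry, optics
import cv2,numpy as np
o=telemetry.get_obs();print(o['clock'],o['tcp_pos'],o['ee_rot'])
for n in ['scene','top','wrist']:
    im=optics.read_camera(n);np.save(f'pics/{n}0.npy',im);cv2.imwrite(f'pics/{n}0.png',im[:,:,::-1])
    print(n,optics.camera_info(n))
E
```

```text
0.0 [298.06320174 604.95294119 211.01428132] [[-8.97043657e-01  4.41941266e-01 -7.70964066e-04]
 [ 4.41941933e-01  8.97041996e-01 -1.72756336e-03]
 [-7.18943937e-05 -1.89042110e-03 -9.99998211e-01]]
scene {'intrinsics': array([[523.6378204 ,   0.        , 277.0175025 ],
       [  0.        , 523.6378204 , 216.20159322],
       [  0.        ,   0.        ,   1.        ]]), 'extrinsics': array([[-6.72602850e-01,  7.39783099e-01,  1.80657501e-02,
         4.16674873e+02],
       [ 4.17608574e-01,  3.99613069e-01, -8.16034603e-01,
        -1.39673824e+02],
       [-6.10907918e-01, -5.41322788e-01, -5.77720654e-01,
         1.57911314e+03],
       [ 0.00000000e+00,  0.00000000e+00,  0.00000000e+00,
         1.00000000e+00]])}
top {'intrinsics': array([[452.60957756,   0.        , 283.36721386],
       [  0.        , 452.60957756, 208.32195719],
       [  0.        ,   0.        ,   1.        ]]), 'extrinsics': array([[-1.89042181e-02, -9.99780788e-01, -9.00039103e-03,
        -6.08878240e+01],
       [-9.97661510e-01,  1.94539935e-02, -6.55213940e-02,
         5.33798460e+02],
       [ 6.56821245e-02,  7.74071298e-03, -9.97810573e-01,
         9.75415651e+02],
       [ 0.00000000e+00,  0.00000000e+00,  0.00000000e+00,
         1.00000000e+00]])}
wrist {'intrinsics': array([[322.04566621,   0.        , 276.86242295],
       [  0.        , 322.04566621, 212.50175875],
       [  0.        ,   0.        ,   1.        ]]), 'hand_eye': array([[ 2.22230964e-04, -9.54580367e-01, -2.97953475e-01,
         8.22471563e+01],
       [ 9.99999975e-01,  2.20058905e-04,  4.08353965e-05,
         5.20731952e-01],
       [ 2.65866474e-05, -2.97953476e-01,  9.54580392e-01,
        -1.72746074e+02],
       [ 0.00000000e+00,  0.00000000e+00,  0.00000000e+00,
         1.00000000e+00]])}
```

View pics/top0.png

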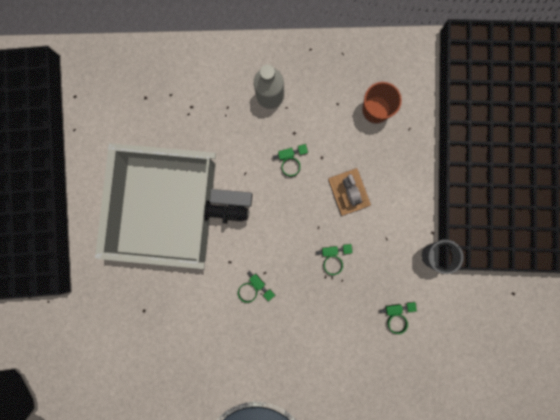

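View pics/scene0.png

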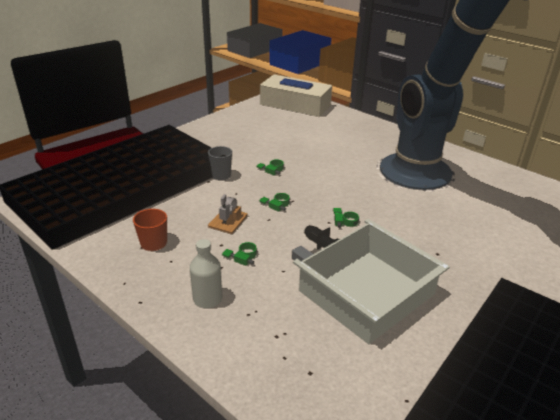

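The top view shows the tub at (160,208), the black spigot pointing right with its mouth at about (247,212), and the grey ledge at (232,198). Candidates for the clamp:
- steel clamp in the wooden stand at (350,190)
- green look-alikes at (290,160), (333,258), (255,287) and (397,318)

I choose the steel one in the stand.

```bash
cat > h.py <<'E'
import numpy as np,cv2
from station import telemetry, optics
def ray(n,uv,obs=None):
    c=optics.camera_info(n);K=c['intrinsics'];d=np.linalg.inv(K)@np.array([uv[0],uv[1],1.])
    if n=='wrist':
        T=c['hand_eye'];R=np.array(obs['ee_rot']);p=np.array(obs['tcp_pos'])
        return R@T[:3,3]+p,R@T[:3,:3]@d
    E=c['extrinsics'];return -E[:3,:3].T@E[:3,3],E[:3,:3].T@d
def onz(n,uv,z,obs=None):
    o,d=ray(n,uv,obs);return o+d*(z-o[2])/d[2]
def proj(n,P,obs=None):
    c=optics.camera_info(n)
    if n=='wrist':
        T=c['hand_eye'];R=np.array(obs['ee_rot']);q=T[:3,:3].T@(R.T@(np.array(P)-obs['tcp_pos'])-T[:3,3])
    else: q=c['extrinsics'][:3,:3]@P+c['extrinsics'][:3,3]
    q=c['intrinsics']@q;return q[:2]/q[2]
E
python3 - <<'E'
from h import *
t=np.load('pics/top0.npy')
hsv=cv2.cvtColor(t,cv2.COLOR_RGB2HSV)
# stand
m=cv2.inRange(hsv,(8,90,60),(22,255,255));m[:,:320]=0;m[:150]=0;m[230:]=0;m[:,380:]=0
pts=cv2.findNonZero(m);r=cv2.minAreaRect(pts);b=cv2.boxPoints(r);print('stand px',r)
W=np.array([onz('top',p,10)[:2] for p in b]);print(W,np.linalg.norm(np.roll(W,-1,0)-W,axis=1),W.mean(0))
a=cv2.resize(t[155:225,315:385],(560,560),interpolation=cv2.INTER_CUBIC)
# tub/spigot dark
b2=cv2.resize(t[175:235,190:260],None,fx=8,fy=8,interpolation=cv2.INTER_CUBIC)
s=np.load('pics/scene0.npy');c=cv2.resize(s[185:240,200:260],None,fx=8,fy=8,interpolation=cv2.INTER_CUBIC)
cv2.imwrite('pics/c1.png',cv2.resize(np.hstack([cv2.resize(a,(400,400)),cv2.resize(c,(400,400))]),(800,400))[:,:,::-1])
cv2.imwrite('pics/c2.png',b2[:,:,::-1])
E
```

```text
stand px ((348.990966796875, 191.57467651367188), (39.553157806396484, 30.808412551879883), 70.34617614746094)
[[ 598.14794205 -170.89933984]
 [ 619.99180361 -235.79879093]
 [ 536.57797924 -262.65699345]
 [ 514.93468676 -198.09988091]] [68.47695262 87.63121098 68.08856651 87.54607524] [ 567.41310292 -216.86375129]
```

View pics/c1.png

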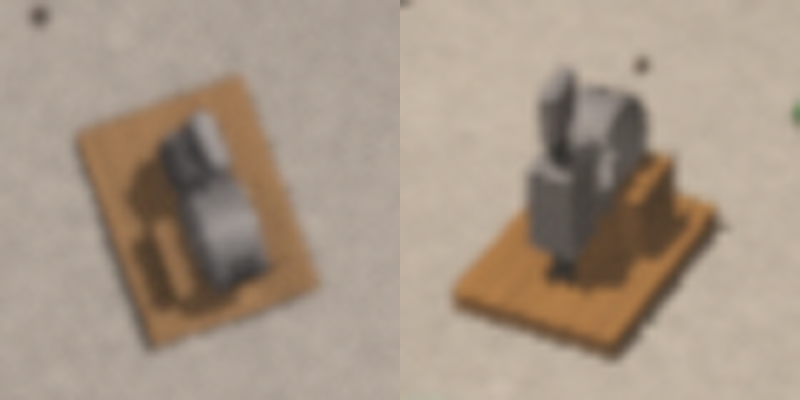

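View pics/c2.png

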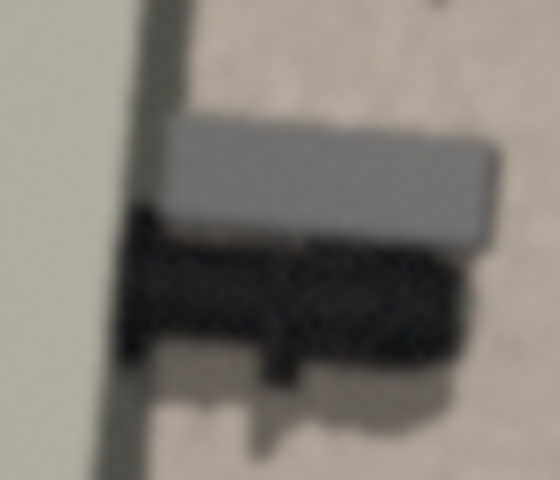

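The crops confirm the choice: a grey steel clamp upright in the orange stand, with its housing and wing on the +x, +y end (top-crop px about 348,180). The spigot mouth is at about (247,213) and the ledge lies on its +x side. The stand yaw is about 0.316 rad. I'm moving over the clamp now.

Request:
drive_tool([
  [[2.0,-5.4,0],0.05,8.0],
  [[2.0,-5.4,0],0.05,8.0],
  [[2.0,-5.4,0],0.05,8.0],
  [[2.0,-5.4,0],0.05,6.0],
  [[2.0,-5.4,0],0.05,6.0],
])

```text
clock: 0.78
tcp_pos: [398.7, 333.5, 212.0]
ee_rot: [[-0.979, 0.205, 0.0], [0.205, 0.979, -0.0], [-0.0, -0.0, -1.0]]
ft_force: [1.1, -0.2, 0.6]
opening: 0.774
grasp_force: 0.0
```

Request:
drive_tool([
  [[2.0,-5.4,0],0.05,5.0],
  [[2.0,-5.4,0],0.05,5.0],
  [[2.0,-5.4,0],0.05,5.0],
  [[2.0,-5.4,0],0.05,5.0],
  [[2.0,-5.4,0],0.05,5.0],
])

```text
clock: 1.4
tcp_pos: [498.6, 63.8, 212.1]
ee_rot: [[-0.999, -0.044, 0.0], [-0.044, 0.999, 0.0], [-0.0, 0.0, -1.0]]
ft_force: [1.2, 0.8, -0.4]
opening: 0.573
grasp_force: 0.0
```

Request:
drive_tool([
  [[2.0,-5.4,0],0.05,5.0],
  [[2.0,-5.4,0],0.05,5.0],
  [[2.0,-5.4,0],0.05,5.0],
  [[2.0,-5.4,0],0.05,5.0],
  [[0,0,0],0.05,5.0],
])

```text
clock: 2.02
tcp_pos: [578.3, -156.8, 211.7]
ee_rot: [[-0.96, -0.281, -0.0], [-0.281, 0.96, -0.003], [0.001, -0.003, -1.0]]
ft_force: [0.2, 0.8, 0.1]
opening: 0.572
grasp_force: 0.0
```

```bash
python3 - <<'E'
from h import *
import json
o=telemetry.get_obs();im=optics.read_camera('wrist');np.save('pics/w1.npy',im);cv2.imwrite('pics/w1.png',im[:,:,::-1])
np.save('pics/w1o.npy',{k:np.array(v) for k,v in o.items()},allow_pickle=True)
R=np.array(o['ee_rot']);print(o['clock'],o['tcp_pos'],np.arctan2(R[1,1],R[0,1]),o['q'],o['ft_force'],R[:,2])
# reference overlays: project predicted yaw etc
for z in(80,43.5): print(proj('wrist',[590,-207,z],o))
E
```

```text
2.025 [ 578.25713519 -156.77601184  211.6960774 ] 1.8560059801450977 [ 0.00960679  0.3461858   0.237763    1.73412433 -0.08755361  1.07151254
  2.13172232] [0.23782222 0.81843128 0.1427098 ] [-3.50578540e-04 -3.16513076e-03 -9.99994930e-01]
[224.09507517 196.96221537]
[229.47408625 188.52898797]
```

View pics/w1.png

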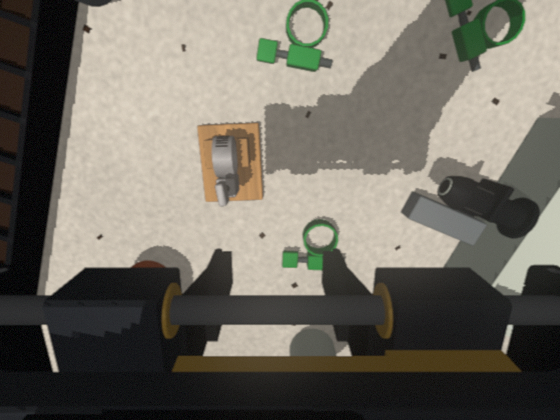

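The wrist view shows the stand at (232,163), the band at (225,155), the housing and wing at (223,190), and the spigot mouth at about (450,187) with the ledge at (443,218).

```bash
python3 - <<'E'
from h import *
o=np.load('pics/w1o.npy',allow_pickle=True).item();im=np.load('pics/w1.npy')
hsv=cv2.cvtColor(im,cv2.COLOR_RGB2HSV)
m=cv2.inRange(hsv,(8,90,60),(22,255,255));m[:,:180]=0;m[:,280:]=0;m[:100]=0;m[215:]=0
r=cv2.minAreaRect(cv2.findNonZero(m));W=np.array([onz('wrist',p,10,o)[:2] for p in cv2.boxPoints(r)]);print(W,np.linalg.norm(np.roll(W,-1,0)-W,axis=1),W.mean(0))
e=np.roll(W,-1,0)-W;print(np.arctan2(e[:,1],e[:,0]))
print('wing',onz('wrist',(223,193),85,o),'band top mid',onz('wrist',(225,152),65,o))
print('mouth',onz('wrist',(450,187),62,o),'top',onz('top',(246,213),70))
# ledge mask
b=im[180:255,395:495].astype(int);
g=cv2.inRange(im,(80,80,80),(150,150,150))
sat=hsv[:,:,1];print(im[205,440],im[215,445],im[228,470],im[200,420])
cv2.imwrite('pics/w1c.png',np.hstack([cv2.resize(im[115:215,190:275],(400,470),interpolation=cv2.INTER_CUBIC),cv2.resize(im[165:255,395:545],(400,470),interpolation=cv2.INTER_CUBIC)])[:,:,::-1])
E
```

```text
[[ 538.26572584 -261.70749421]
 [ 515.50051636 -197.12722353]
 [ 599.99757724 -168.5632725 ]
 [ 624.76449595 -237.78166427]] [68.47529572 89.19446505 73.51588958 89.74676913] [ 569.63207885 -216.29491363]
[ 1.90970573  0.32598655 -1.2271823  -2.87173664]
wing [ 585.00690728 -208.46060559   85.        ] band top mid [ 549.8560971  -218.24019614   65.        ]
mouth [519.90470291  10.40285531  62.        ] top [520.83733605   6.2291113   70.        ]
[109 110 109] [119 122 120] [117 121 118] [123 125 123]
```

View pics/w1c.png

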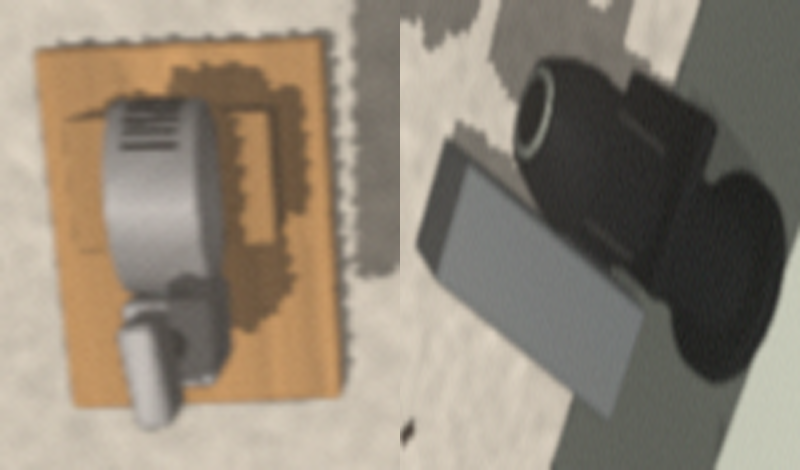

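The crop shows the band crest centred near (222,156), the far top end of the wing at (222,205), and the spigot mouth centre at (445,187). The ledge top corners are at (421,197), (409,217), (486,225) and (474,245).

```bash
python3 - <<'E'
from h import *
o=np.load('pics/w1o.npy',allow_pickle=True).item()
yaw=0.322;x=np.array([np.cos(yaw),np.sin(yaw)]);y=np.array([-x[1],x[0]])
c=onz('wrist',(221.9,156.5),65,o)[:2];w=onz('wrist',(222.3,205.4),89.5,o)[:2]
print('crest',c,'wing far',w,'bore from wing',w-42*x)
B=np.array([568.5,-216.6]);print('rel to stand centre, local',[(float((p-B)@x),float((p-B)@y)) for p in (c,w)])
# ledge
L=[onz('wrist',p,27.5,o)[:2] for p in [(421.2,196.6),(408.9,217.1),(486.1,224.9),(473.7,245)]];print('ledge',L)
for a,b in((0,2),(1,3)):
  d=L[b]-L[a];print(np.linalg.norm(d),np.arctan2(d[1],d[0])-np.pi/2)
d=L[1]-L[0];print(np.linalg.norm(d),np.arctan2(d[1],d[0]))
print('mouth w',onz('wrist',(445.3,187),62,o))
# tub yaw from top: floor bright quad / outer rim
t=np.load('pics/top0.npy');g=t.astype(int)
m=((g.min(2)>135)&(abs(g[:,:,0]-g[:,:,2])<25)&(g[:,:,1]>=g[:,:,0])).astype(np.uint8)*255
m[:,:90]=0;m[:,225:]=0;m[:140]=0;m[280:]=0
m=cv2.morphologyEx(m,cv2.MORPH_OPEN,np.ones((3,3)))
r=cv2.minAreaRect(cv2.findNonZero(m));Wp=np.array([onz('top',p,82)[:2] for p in cv2.boxPoints(r)]);e=np.roll(Wp,-1,0)-Wp
print('tub',Wp,np.linalg.norm(e,axis=1),np.arctan2(e[:,1],e[:,0]),Wp.mean(0))
th=[np.arctan2(e[i,1],e[i,0]) for i in range(4)]
E
```

```text
crest [ 554.99138766 -220.14016134] wing far [ 595.74183241 -205.8126952 ] bore from wing [ 555.90044816 -219.10420004]
rel to stand centre, local [(-13.934663965708035, 0.9167823383531564), (29.255519681756375, 1.6118144803220271)]
ledge [array([541.58137971,   4.01851736]), array([5.68318807e+02, 3.66689718e-01]), array([551.67684184,  90.88167814]), array([578.91791643,  88.56160333])]
87.44785335492466 -0.11570349802385427
88.82952162869455 -0.11960463393636633
26.985660097843468 -0.13574121768011158
mouth w [521.2578695    5.80434802  62.        ]Traceback (most recent call last):
  File "<stdin>", line 18, in <module>
cv2.error: OpenCV(4.12.0) /io/opencv/modules/imgproc/src/convhull.cpp:143: error: (-215:Assertion failed) total >= 0 && (depth == CV_32F || depth == CV_32S) in function 'convexHull'
```

Request:
drive_tool([
  [[0.35,-2.6,-4.0],0.02,5.0],
  [[0.35,-2.7,-4.0],0.017,5.0],
  [[0,0,0],0,5.0],
  [[0,0,0],0,5.0],
])

```text
clock: 2.58
tcp_pos: [586.0, -202.2, 132.8]
ee_rot: [[-0.946, -0.324, 0.001], [-0.324, 0.946, 0.001], [-0.001, 0.0, -1.0]]
ft_force: [-0.7, 0.7, -0.1]
opening: 0.572
grasp_force: 0.0
```

```bash
python3 - <<'E'
from h import *
o=telemetry.get_obs();im=optics.read_camera('wrist');np.save('pics/w2.npy',im)
np.save('pics/w2o.npy',{k:np.array(v) for k,v in o.items()},allow_pickle=True)
R=np.array(o['ee_rot']);print(o['tcp_pos'],np.arctan2(R[1,1],R[0,1]),proj('wrist',[585.2,-209.5,89.5],o),proj('wrist',[555.6,-219.6,65],o))
p=np.array([proj('wrist',[585.2,-209.5,89.5],o)]).astype(int)[0];print(p)
c=im[p[1]-150:p[1]+50,p[0]-100:p[0]+100]
cv2.imwrite('pics/w2c.png',cv2.resize(c,(600,600),interpolation=cv2.INTER_CUBIC)[:,:,::-1])
E
```

```text
[ 586.00360383 -202.17846785  132.81622683] 1.9008716545749258 [266.90353679 227.55571354] [267.53718377 177.57197943]
[266 227]
```

View pics/w2c.png

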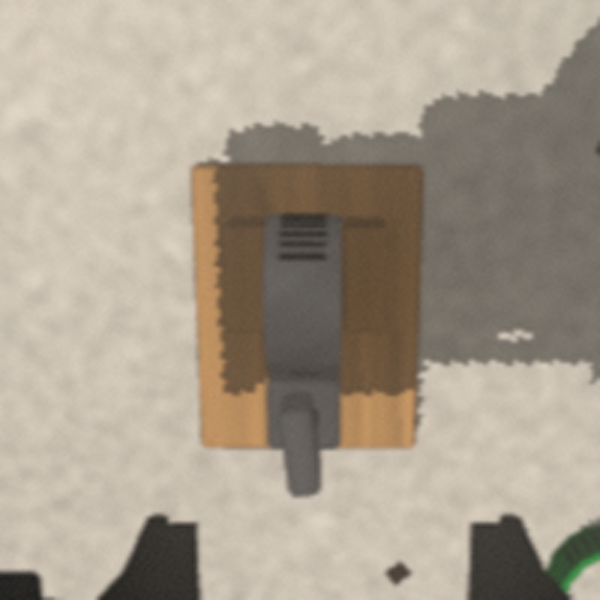

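The crop confirms the estimate: the band crest midline is at u=267 and the far top end of the wing is at (268,241), which matches the predictions. Descending to grip the housing.

Request:
drive_tool([
  [[-0.1,-0.7,-1.0],0,5.0],
  [[0,0,0],0,5.0],
])

```text
clock: 2.88
tcp_pos: [583.8, -210.6, 121.9]
ee_rot: [[-0.946, -0.323, -0.001], [-0.323, 0.946, -0.0], [0.001, 0.0, -1.0]]
ft_force: [0.8, 0.2, -1.0]
opening: 0.576
grasp_force: 0.0
```

Request:
drive_tool([
  [[0,0,-3.0],0,5.0],
  [[0,0,-2.5],0,5.0],
  [[0,0,-1.5],0,5.0],
  [[0,0,0],0,5.0],
])

```text
clock: 3.38
tcp_pos: [583.7, -210.2, 51.3]
ee_rot: [[-0.946, -0.323, -0.002], [-0.323, 0.946, 0.001], [0.002, 0.001, -1.0]]
ft_force: [1.0, 1.0, -0.4]
opening: 0.575
grasp_force: 0.0
```

Request:
drive_tool([
  [[0,0,0],0,1.5],
  [[0,0,0],0,1.5],
  [[0,0,0],0,1.5],
  [[0,0,0],0,1.5],
  [[0,0,0],0,1.5],
])

```text
clock: 4.0
tcp_pos: [584.4, -210.4, 52.2]
ee_rot: [[-0.946, -0.323, 0.0], [-0.323, 0.946, 0.0], [-0.0, 0.0, -1.0]]
ft_force: [0.1, 1.2, -0.2]
opening: 0.186
grasp_force: 0.0
```

Request:
drive_tool([
  [[0,0,0],0,1.5],
  [[0,0,0],0,1.5],
])

```text
clock: 4.25
tcp_pos: [584.3, -210.5, 52.1]
ee_rot: [[-0.946, -0.323, -0.0], [-0.323, 0.946, 0.0], [0.0, 0.0, -1.0]]
ft_force: [-0.8, 0.3, 0.8]
opening: 0.178
grasp_force: 0.0
```

```bash
python3 - <<'E'
from h import *
o=telemetry.get_obs();im=optics.read_camera('wrist');print(o['opening'],o['grasp_force'],o['tcp_pos'],o['ft_force'])
s=optics.read_camera('scene')
a=cv2.resize(im[150:290,197:357],(400,350));b=cv2.resize(s[170:250,190:280],(400,350),interpolation=cv2.INTER_CUBIC)
cv2.imwrite('pics/g1.png',np.hstack([a,b])[:,:,::-1])
E
```

```text
0.1778667123103689 0.0 [ 584.29713337 -210.48249797   52.05875009] [-0.81639241  0.2798615   0.77170786]
```

View pics/g1.png

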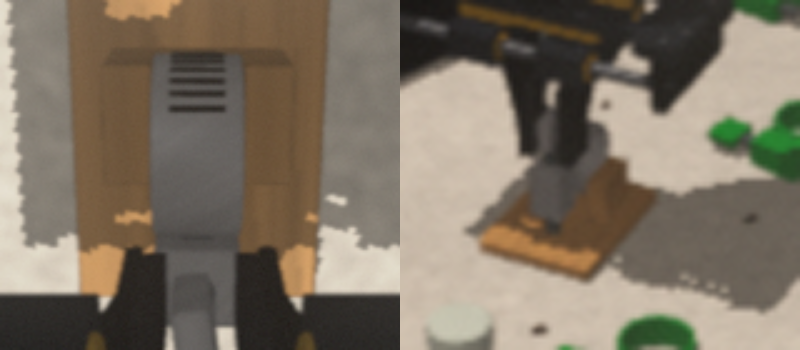

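```bash
python3 - <<'E'
from h import *
o=telemetry.get_obs()
x=np.array([.949,.316,0]);y=np.array([-.316,.949,0]);H=np.array([585.,-209.6,0])
f=lambda P:np.round(((proj('scene',P)-[190,170])*[4.44,4.375])+[400,0])
for n,P in dict(ht=H+10*x+10*y+[0,0,57.5],hb=H+10*x+10*y+[0,0,23.5],tipP=H+12*y+[0,0,33],tipM=H-12*y+[0,0,33],platecorner=H+10*y+[0,0,10]).items(): print(n,f(P))
g=lambda P:np.round(((proj('wrist',P,o)-[197,150])*2.5))
for n,P in dict(htp=H-10*x+10*y+[0,0,57.5],htm=H-10*x-10*y+[0,0,57.5],tipP=H+10*y+[0,0,33]-10*x,tcp=H).items(): print(n,g(P))
E
```

```text
ht [560. 170.]
hb [562. 219.]
tipP [573. 197.]
tipM [536. 186.]
platecorner [572. 228.]
htp [245. 244.]
htm [156. 243.]
tipP [240. 205.]
tcp [200. 197.]
```

The fingers closed above the housing: the opening went to 15.5 mm, which is under 20 mm, with no grip force. In both views the tips end near z≈57. I'll open and go a little lower while watching the force.

Request:
drive_tool([
  [[0,0,0],0,4.0],
  [[0,0,0],0,4.0],
  [[0,0,0],0,4.0],
  [[0,0,0],0,4.0],
])

```text
clock: 4.85
tcp_pos: [584.3, -210.5, 52.1]
ee_rot: [[-0.946, -0.323, -0.0], [-0.323, 0.946, 0.0], [0.0, 0.0, -1.0]]
ft_force: [0.1, -0.7, 0.2]
opening: 0.446
grasp_force: 0.0
```

Request:
drive_tool([
  [[0.05,0.05,-0.5],0,4.0],
  [[0,0,-0.5],0,4.0],
  [[0,0,0],0,4.0],
])

```text
clock: 5.22
tcp_pos: [584.3, -209.8, 41.3]
ee_rot: [[-0.946, -0.323, -0.001], [-0.323, 0.946, 0.0], [0.001, 0.001, -1.0]]
ft_force: [-0.6, -0.3, -1.1]
opening: 0.455
grasp_force: 0.0
```

Request:
drive_tool([
  [[0,0,0],0,1.5],
  [[0,0,0],0,1.5],
  [[0,0,0],0,1.5],
  [[0,0,0],0,1.5],
  [[0,0,0],0,1.5],
])

```text
clock: 5.85
tcp_pos: [584.9, -210.1, 42.2]
ee_rot: [[-0.946, -0.323, 0.0], [-0.323, 0.946, -0.0], [-0.0, -0.0, -1.0]]
ft_force: [1.0, 0.2, 0.1]
opening: 0.219
grasp_force: 30.0
```

```bash
python3 - <<'E'
from h import *
o=telemetry.get_obs();im=optics.read_camera('wrist');print(o['opening']*87,o['grasp_force'],o['tcp_pos'],o['ft_force'])
s=optics.read_camera('scene')
a=cv2.resize(im[150:290,197:357],(400,350));b=cv2.resize(s[170:250,190:280],(400,350),interpolation=cv2.INTER_CUBIC)
cv2.imwrite('pics/g2.png',np.hstack([a,b])[:,:,::-1])
E
```

```text
19.043550987982 30.001971964957193 [ 584.93918884 -210.12492433   42.23208298] [1.03688389 0.22303574 0.14208371]
```

The grip is good: 30 N at 19 mm. Lifting out and carrying it to in front of the spigot.

Request:
drive_tool([
  [[0,0,0.5],0,1.5],
  [[0,0,2.0],0,1.5],
  [[0,0,2.5],0,1.5],
  [[0,0,1.5],0,1.5],
  [[0,0,0],0,1.5],
])

```text
clock: 6.58
tcp_pos: [585.8, -210.2, 108.9]
ee_rot: [[-0.946, -0.323, 0.003], [-0.323, 0.946, -0.001], [-0.003, -0.002, -1.0]]
ft_force: [-0.2, -0.4, -1.7]
opening: 0.224
grasp_force: 30.0
```

Request:
drive_tool([
  [[-0.8,3.0,0],-0.08,1.5],
  [[-0.8,3.5,0],-0.09,1.5],
  [[-0.8,3.5,0],-0.09,1.5],
  [[-0.7,3.5,0],-0.09,1.5],
  [[-0.7,2.5,0],-0.09,1.5],
])

```text
clock: 7.2
tcp_pos: [545.7, -47.8, 106.2]
ee_rot: [[-0.994, 0.112, -0.002], [0.112, 0.994, 0.001], [0.002, 0.0, -1.0]]
ft_force: [-0.1, -1.0, -1.3]
opening: 0.22
grasp_force: 30.0
```

Request:
drive_tool([
  [[0,0,-1.0],0,1.5],
  [[0,0,0],0,1.5],
  [[0,0,0],0,1.5],
])

```text
clock: 7.58
tcp_pos: [546.8, -51.5, 96.8]
ee_rot: [[-0.994, 0.112, -0.0], [0.112, 0.994, -0.001], [0.0, -0.001, -1.0]]
ft_force: [-0.7, 0.4, -2.6]
opening: 0.219
grasp_force: 30.0
```

```bash
python3 - <<'E'
from h import *
o=telemetry.get_obs();im=optics.read_camera('wrist');np.save('pics/w3.npy',im)
np.save('pics/w3o.npy',{k:np.array(v) for k,v in o.items()},allow_pickle=True)
R=np.array(o['ee_rot']);print(o['clock'],o['opening']*87,o['grasp_force'],o['tcp_pos'],np.arctan2(R[1,1],R[0,1])-np.pi/2,o['ft_force'],o['q'])
cv2.imwrite('pics/w3.png',im[120:320,170:450][:,:,::-1].repeat(1,0)) 
cv2.imwrite('pics/w3.png',cv2.resize(im[110:310,180:460],(784,560),interpolation=cv2.INTER_CUBIC)[:,:,::-1])
E
```

```text
7.575 19.06669393812264 29.987070697716263 [546.80613302 -51.45694624  96.83259871] -0.11258095435477156 [-0.74027442  0.42773485 -2.61798249] [-0.222653    0.40624022  0.30453934  1.96302156 -0.16560168  0.7963522
  1.63304079]
```

View pics/w3.png

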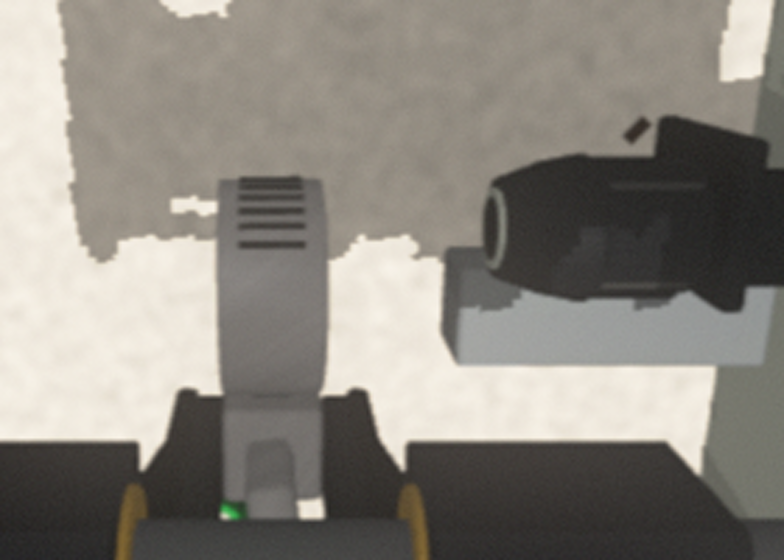

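The view shows the clamp hanging straight, with its band centred at crop (272,290). The spigot mouth ellipse is centred at crop (495,226), which is px (356.8,190.7). The ledge's near edge runs from px (342.5,239.6) to (453.2,240.4).

```bash
python3 - <<'E'
from h import *
o=np.load('pics/w3o.npy',allow_pickle=True).item()
p=lambda u,v:(180+u/2.8,110+v/2.8)
M=onz('wrist',p(495,225.5),62,o);A=onz('wrist',p(775,228),62,o);d=A-M
print('mouth',M,'axis yaw',np.arctan2(d[1],d[0])-np.pi/2)
a=onz('wrist',p(457,363),27.5,o);b=onz('wrist',p(765,365),27.5,o);e=b-a;print('ledge yaw',np.arctan2(e[1],e[0])-np.pi/2,a)
yaw=-.116;x=np.array([np.cos(yaw),np.sin(yaw)]);y=np.array([-x[1],x[0]])
r=(a-M)[:2];print('ledge corner local',r@x,r@y)
# clamp band crest midline & bore x check
zc=96.83+1.3+21.5
c=onz('wrist',p(272,300),zc,o);t=np.array(o['tcp_pos'])[:2];print('crest rel tcp local',(c[:2]-t)@x,(c[:2]-t)@y)
H=M[:2]+34*y;print('home',H,'M-tcp local for bore=tcp-31x', (M[:2]-(t-31*x))@x,(M[:2]-(t-31*x))@y)
E
```

```text
mouth [520.47962246   5.18251169  62.        ] axis yaw -0.1213000652558136
ledge yaw -0.11898119059240342 [5.69211506e+02 4.75128320e-01 2.75000000e+01]
ledge corner local 48.94921524674291 0.9644818185604604
crest rel tcp local -32.87532092838713 0.5679239143112697
home [524.41478333  38.95401608] M-tcp local for bore=tcp-31x -1.7050366449149146 53.211783765986056
```

Request:
drive_tool([
  [[-0.16,0.02,-1.8],-0.006,1.5],
  [[0,0,-1.85],0,1.5],
  [[0.18,1.5,0],0,1.5],
  [[0.12,1.0,0],0,1.5],
  [[0,0,0],0,1.5],
])

```text
clock: 8.25
tcp_pos: [549.2, -23.0, 61.4]
ee_rot: [[-0.993, 0.114, 0.002], [0.114, 0.993, 0.001], [-0.002, 0.001, -1.0]]
ft_force: [-0.2, 0.3, -1.4]
opening: 0.221
grasp_force: 30.0
```

Request:
drive_tool([
  [[0,0,0],0,1.5],
  [[0,0,0],0,1.5],
])

```text
clock: 8.5
tcp_pos: [548.3, -25.2, 60.9]
ee_rot: [[-0.993, 0.117, 0.0], [0.117, 0.993, -0.0], [-0.0, -0.0, -1.0]]
ft_force: [-0.3, -0.6, -2.1]
opening: 0.222
grasp_force: 30.0
```

```bash
python3 - <<'E'
from h import *
o=telemetry.get_obs();im=optics.read_camera('wrist');np.save('pics/w4.npy',im)
np.save('pics/w4o.npy',{k:np.array(v) for k,v in o.items()},allow_pickle=True)
R=np.array(o['ee_rot']);print(o['clock'],o['tcp_pos'],np.arctan2(R[1,1],R[0,1])-np.pi/2,o['ft_force'],o['ft_torque'])
s=optics.read_camera('scene');np.save('pics/s4.npy',s)
a=cv2.resize(im[110:270,215:415],(480,384),interpolation=cv2.INTER_CUBIC);q=proj('scene',[525,-10,62]).astype(int);print(q)
b=cv2.resize(s[q[1]-32:q[1]+32,q[0]-26:q[0]+27],(318,384),interpolation=cv2.INTER_CUBIC)
cv2.imwrite('pics/w4.png',np.hstack([a,b])[:,:,::-1])
E
```

```text
8.5 [548.29529243 -25.21815076  60.88925795] -0.11737824946474107 [-0.34726364 -0.59133423 -2.07272822] [ 0.03764715 -0.00440401  0.01038614]
[301 226]
```

View pics/w4.png

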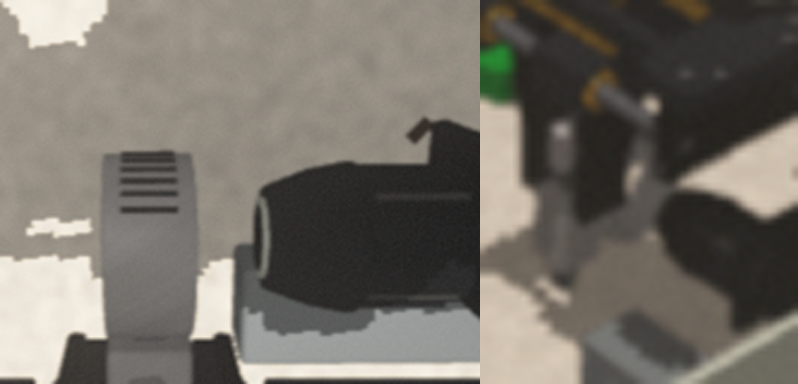

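This view shows the band (crop cols 102–196, far edge at row 152), the spigot barb (rows 162–308) and the mouth ring (rows 195–280). The lateral error is under 2 mm, so I'll refine it numerically.

```bash
python3 - <<'E'
from h import *
o=np.load('pics/w4o.npy',allow_pickle=True).item();im=np.load('pics/w4.npy')
g=cv2.cvtColor(im,cv2.COLOR_RGB2GRAY).astype(float)
gg=cv2.GaussianBlur(g,(0,0),0.8);dv=np.gradient(gg,axis=0)
def edge(u,v0,v1,sgn):
    s=sgn*dv[v0:v1+1,u];i=int(np.argmax(s));
    if 0<i<len(s)-1:
        a,b,c=s[i-1:i+2];i+=0.5*(a-c)/(a-2*b+c)
    return v0+i
for u in (262,268,274,280,286,292): print('band',u,round(edge(u,165,180,-1),2))
for u in range(340,394,6): print('spig',u,round(edge(u,170,192,-1),2),round(edge(u,225,245,1),2))
# expected image tangents: sphere-ish projection of cylinder r about axis for bore hypothesis
yaw=-.119;x=np.array([np.cos(yaw),np.sin(yaw),0]);y=np.array([-x[1],x[0],0]);t=np.array(o['tcp_pos'])
def tang(C,r):
    v=[proj('wrist',C+r*(np.cos(a)*x+np.array([0,0,np.sin(a)])),o) for a in np.linspace(0,2*np.pi,181)];v=np.array(v);return v[v[:,1].argmin()],v[v[:,1].argmax()]
B=t-30.8*x+[0,0,1.3]
for s in(-10,10): print('band pred',s,tang(B+s*y,21.5)[0])
for M0 in ([520.5,5.2,62],[521.3,5.8,62]):
  for s in(19,): print('barb pred',tang(np.array(M0)+s*y,17.5))
E
```

```text
band 262 173.43
band 268 172.7
band 274 172.69
band 280 172.58
band 286 172.36
band 292 173.19
spig 340 180.83 235.57
spig 346 179.06 237.29
spig 352 177.94 238.5
spig 358 176.81 239.68
spig 364 177.81 238.28
spig 370 177.84 238.1
spig 376 177.86 239.96
spig 382 177.87 238.88
spig 388 177.88 238.09
band pred -10 [257.78790517 169.5832476 ]
band pred 10 [294.34969578 169.65219339]
barb pred (array([359.69797491, 176.32630655]), array([359.19552648, 239.60461333]))
barb pred (array([360.56429   , 177.62529276]), array([360.34429499, 240.82418207]))
```

Relative to the barb tangents, the band sits about 1.9 mm too far to +x. I'm shifting it −1.5 mm in local x and starting onto the taper.

Request:
drive_tool([
  [[-0.15,0.02,0],-0.002,1.5],
  [[0.12,1.0,0],0,1.5],
  [[0.12,1.0,0],0,1.5],
  [[0,0,0],0,1.5],
])

```text
clock: 9.1
tcp_pos: [549.3, -2.7, 60.5]
ee_rot: [[-0.993, 0.116, 0.0], [0.116, 0.993, 0.001], [0.0, 0.001, -1.0]]
ft_force: [0.7, -0.2, -2.3]
opening: 0.224
grasp_force: 30.0
```

Request:
drive_tool([
  [[0.06,0.5,0],0,1.5],
  [[0.06,0.5,0],0,1.5],
  [[0,0,0],0,1.5],
])

```text
clock: 9.48
tcp_pos: [550.4, 6.0, 60.6]
ee_rot: [[-0.993, 0.118, -0.0], [0.118, 0.993, 0.0], [0.0, 0.0, -1.0]]
ft_force: [0.2, 0.2, -2.3]
opening: 0.221
grasp_force: 30.0
```

```bash
cat > m.py <<'E'
from h import *
o=telemetry.get_obs();im=optics.read_camera('wrist');print(o['tcp_pos'],o['ft_force'],o['ft_torque'])
g=cv2.cvtColor(im,cv2.COLOR_RGB2GRAY).astype(float);gg=cv2.GaussianBlur(g,(0,0),0.8);dv=np.gradient(gg,axis=0);du=np.gradient(gg,axis=1)
def edge(u,v0,v1,sgn):
    s=sgn*dv[v0:v1+1,u];i=int(np.argmax(s))
    if 0<i<len(s)-1:
        a,b,c=s[i-1:i+2];i+=0.5*(a-c)/(a-2*b+c)
    return v0+i
print('band',[round(edge(u,164,184,-1),1) for u in range(258,300,6)])
print('spig',[(u,round(edge(u,164,184,-1),1),round(edge(u,228,245,1),1)) for u in range(300,350,6)])
print('bandcols',gg[200,255:310].round().astype(int))
E
python3 m.py
```

```text
[550.3507194    6.00461666  60.55794504] [ 0.24809812  0.24537874 -2.27782991] [ 0.03047006  0.01386296 -0.02449137]
band [np.float64(173.6), np.float64(173.2), np.float64(172.7), np.float64(172.7), np.float64(172.3), np.float64(173.0), np.float64(173.5)]
spig [(300, np.float64(179.9), np.float64(242.2)), (306, np.float64(180.6), np.float64(241.7)), (312, np.float64(180.9), np.float64(240.6)), (318, np.float64(180.9), np.float64(240.5)), (324, np.float64(180.9), np.float64(240.7)), (330, np.float64(180.8), np.float64(240.7)), (336, np.float64(180.8), np.float64(240.4)), (342, 164, np.float64(240.3)), (348, 164, np.float64(238.2))]
bandcols [142 134 125 120 120 121 122 122 121 120 118 117 117 117 117 117 116 115
 114 114 114 115 115 116 116 115 115 114 114 113 112 112 112 112 112 112
 112 112 111 110 107  96  76  55  44  42  42  42  42  41  41  41  42  42
  42]
```

The band is now concentric with the barb to within about 0.2 mm, with no contact force. Sliding on.

Request:
drive_tool([
  [[0.06,0.5,0],0,1.5],
  [[0.06,0.5,0],0,1.5],
  [[0,0,0],0,1.5],
])

```text
clock: 9.9
tcp_pos: [551.6, 16.2, 60.6]
ee_rot: [[-0.993, 0.117, 0.0], [0.117, 0.993, 0.0], [0.0, 0.0, -1.0]]
ft_force: [-0.8, 1.3, -2.6]
opening: 0.221
grasp_force: 30.0
```

Request:
drive_tool([
  [[0.06,0.5,0],0,1.5],
  [[0.06,0.5,0],0,1.5],
  [[0,0,0],0,1.5],
])

```text
clock: 10.28
tcp_pos: [552.8, 26.2, 60.6]
ee_rot: [[-0.993, 0.117, 0.0], [0.117, 0.993, 0.0], [-0.0, 0.0, -1.0]]
ft_force: [-0.2, 0.4, -2.5]
opening: 0.225
grasp_force: 30.0
```

Request:
drive_tool([
  [[0.048,0.4,0],0,1.5],
  [[0.024,0.2,0],0,1.5],
  [[0,0,0],0,1.5],
])

```text
clock: 10.65
tcp_pos: [553.4, 31.6, 60.6]
ee_rot: [[-0.993, 0.118, -0.0], [0.118, 0.993, 0.0], [0.0, 0.0, -1.0]]
ft_force: [0.7, -0.1, -1.9]
opening: 0.219
grasp_force: 30.0
```

```bash
python3 m.py | head -2
```

```text
[553.42911965  31.63376673  60.55670039] [ 0.71508693 -0.09210218 -1.90404573] [ 0.00176285 -0.01259587 -0.01874549]
band [np.float64(173.6), np.float64(173.3), np.float64(172.7), np.float64(172.7), np.float64(172.4), np.float64(173.0), np.float64(173.3)]
```

Request:
drive_tool([
  [[0.024,0.2,0],0,1.5],
  [[0.012,0.1,0],0,1.5],
  [[0,0,0],0,1.5],
])

```text
clock: 11.08
tcp_pos: [553.8, 34.5, 60.6]
ee_rot: [[-0.993, 0.118, -0.0], [0.118, 0.993, 0.0], [0.0, 0.0, -1.0]]
ft_force: [-0.1, -0.1, -1.9]
opening: 0.218
grasp_force: 30.0
```

Request:
drive_tool([
  [[0.012,0.1,0],0,1.5],
  [[0,0,0],0,1.5],
])

```text
clock: 11.32
tcp_pos: [553.8, 34.7, 60.6]
ee_rot: [[-0.993, 0.119, -0.0], [0.119, 0.993, -0.001], [0.0, -0.001, -1.0]]
ft_force: [0.5, -2.8, -2.7]
opening: 0.221
grasp_force: 30.0
```

Request:
drive_tool([
  [[0.006,0.05,0],0,1.5],
  [[0,0,0],0,1.5],
])

```text
clock: 11.58
tcp_pos: [553.9, 34.9, 60.5]
ee_rot: [[-0.993, 0.119, -0.0], [0.119, 0.993, -0.001], [0.0, -0.001, -1.0]]
ft_force: [-0.3, -4.0, -2.3]
opening: 0.22
grasp_force: 30.0
```

Request:
drive_tool([
  [[0.006,0.05,0],0,1.5],
  [[0,0,0],0,1.5],
])

```text
clock: 11.82
tcp_pos: [553.9, 35.0, 60.6]
ee_rot: [[-0.993, 0.119, -0.0], [0.119, 0.993, -0.002], [-0.0, -0.002, -1.0]]
ft_force: [-1.3, -4.8, -2.2]
opening: 0.224
grasp_force: 30.0
```

The band is seated against the flange with about 4–5 N of contact, at the expected home pose. Now I'll release, rise, and take the wing.

Request:
drive_tool([
  [[-0.006,-0.05,0],0,3.5],
  [[0,0,0],0,3.5],
  [[0,0,0],0,3.5],
  [[0,0,0],0,3.5],
])

```text
clock: 12.32
tcp_pos: [554.1, 36.5, 60.7]
ee_rot: [[-0.993, 0.118, 0.0], [0.118, 0.993, 0.001], [-0.0, 0.001, -1.0]]
ft_force: [-0.2, 1.0, -0.3]
opening: 0.398
grasp_force: 0.0
```

Request:
drive_tool([
  [[0,0,1.0],0,3.5],
  [[0,0,1.0],0,3.5],
  [[0.1,-0.01,0.75],0.05,3.5],
  [[0,0,0],0.04,3.5],
  [[0,0,0],0,3.5],
])

```text
clock: 12.95
tcp_pos: [554.9, 35.8, 88.3]
ee_rot: [[-1.0, 0.029, 0.0], [0.029, 1.0, 0.0], [-0.0, 0.0, -1.0]]
ft_force: [-1.1, -1.1, 0.4]
opening: 0.405
grasp_force: 0.0
```

```bash
python3 - <<'E'
from h import *
o=telemetry.get_obs();im=optics.read_camera('wrist');np.save('pics/w5.npy',im);np.save('pics/w5o.npy',{k:np.array(v) for k,v in o.items()},allow_pickle=True)
R=np.array(o['ee_rot']);print(o['tcp_pos'],np.arctan2(R[1,1],R[0,1])-np.pi/2,o['ft_force'],o['opening']*87)
g=cv2.GaussianBlur(cv2.cvtColor(im,cv2.COLOR_RGB2GRAY),(3,3),0)
t=np.array(o['tcp_pos']);yaw=-.119;x=np.array([np.cos(yaw),np.sin(yaw),0]);y=np.array([-x[1],x[0],0])
for n,P in dict(near=t-11*x,far=t+11*x,).items():
  for z in(88,108): P=P.copy();P[2]=z;print(n,z,proj('wrist',P,o))
for v in range(220,292,4): print(v,g[v,240:314:2])
E
```

```text
[554.90342186  35.84172691  88.25522679] -0.028970317652351918 [-1.09228269 -1.14540776  0.44866456] 35.26199268756723
near 88 [277.67773722 240.67325837]
near 108 [277.7728252  255.36834157]
far 88 [274.3387702  274.64699367]
far 108 [274.06341146 292.52273941]
220 [96 91 81 69 61 55 53 52 54 65 76 93 98 98 98 98 98 97 97 97 96 96 96 98
 98 98 98 72 45 43 43 44 45 56 62 56 54]
224 [167 165 156 138 102  93  92  91  91  92  90  90  90  91  89  90  91  91
  92  92  94  94  95  96  96  97  94  74  47  45  45  44  65 132 154 153
 153]
228 [164 164 164 155 125 117 133 145 144 143 117  88  88  88  87  82  79  78
  79  79  79  82  85  86  87  94 130 141  77  46  46  47  89 146 154 153
 153]
232 [164 164 163 163 163 162 162 161 161 159 130 104 107 105 103 102 100  98
  97  96  95  94  93  90  89  96 138 156 154 153 152 152 152 153 153 153
 152]
236 [163 163 163 162 162 162 162 162 161 158 128 108 109 109 109 109 109 109
 108 109 110 109 108 107 106 103 132 155 155 154 154 154 154 153 153 152
 152]
240 [163 163 162 162 161 161 161 160 160 154 118 107 109 108  99  92  91  91
  91  91  95 106 1
[... 1232 characters left out ...]
15 112 109 142 214 223 226 228 228 228 226 226 224 224 226 228 165  64
  52]
276 [ 57  56  68 173 220 222 223 204 130 115 197 225 227 227 173 113 115 117
 115 113 109 143 217 222 221 224 226 225 224 223 227 229 228 225 161  62
  52]
280 [ 56  55  66 178 227 227 199 114 112 191 229 231 229 227 189 168 185 185
 177 168 157 161 220 224 223 224 222 223 223 224 226 226 222 222 157  59
  52]
284 [ 55  55  75 188 230 227 229 231 231 232 232 232 233 232 217 190 199 200
 193 184 171 188 222 225 226 225 226 228 227 226 228 227 225 226 171  69
  52]
288 [ 53  53 107 211 229 231 232 230 228 230 230 231 229 227 226 225 226 226
 227 227 228 229 228 225 226 227 230 229 226 226 227 227 226 228 211  99
  51]
```

```bash
python3 - <<'E'
from h import *
o=np.load('pics/w5o.npy',allow_pickle=True).item();t=np.array(o['tcp_pos'])
yaw=-.119;x=np.array([np.cos(yaw),np.sin(yaw),0]);y=np.array([-x[1],x[0],0])
for n,uv,z in [('housing near',(275.5,230.5),76),('far',(275.5,261),76),('wing near',(275.2,250.5),107.5),('wing far',(275.2,286),107.5),('wing far',(275.2,286),106),]:
  P=onz('wrist',uv,z,o)-t;print(n,z,P@x,P@y)
im=np.load('pics/w5.npy');g=cv2.cvtColor(im,cv2.COLOR_RGB2GRAY)
print(g[150:236,270],g[256:292,275])
E
```

```text
housing near 76 -12.654768357013964 -1.4605674489757818
far 76 7.798458749311203 0.3644234759725516
wing near 107.5 -13.395651560484898 -1.5567462947955726
wing far 107.5 7.2808284309365074 0.2823792227995317
wing far 106 8.150890869987702 0.3524272909441502
[135 138 136 138 136 136 135 135 134 125 104  94  95  98  98  99 101  99
 100  98 100  99 101 100 103 105 103  95  95  97 107 109 109 111 112 112
 115 110 114 115 115 116 114 114 111 112 110 109 107 107 105 107 104 106
 105 106 103 103 103 103 103 103 103 104 104 101 102  99  99  98  99  96
  94  93  87  88  86  82  80  87  89  94 104 104 109 108] [116 117 115 115 117 117 117 116 116 118 118 117 116 115 117 117 116 115
 115 116 117 117 115 138 192 204 204 202 201 186 187 220 227 229 230 231]
```

```bash
python3 - <<'E'
from h import *
yaw=-.119;x=np.array([np.cos(yaw),np.sin(yaw),0]);y=np.array([-x[1],x[0],0])
o=np.load('pics/w5o.npy',allow_pickle=True).item();t=np.array(o['tcp_pos'])
def tang(C,r):
    v=[proj('wrist',C+r*(np.cos(a)*x+np.array([0,0,np.sin(a)])),o) for a in np.linspace(0,2*np.pi,361)];v=np.array(v);return v[v[:,1].argmin()]
for off in(-30,-32,-34):
  for z in (61,62): 
    C=t+off*x;C[2]=z;print(off,z,tang(C,21.5))
im=np.load('pics/w5.npy');print(cv2.cvtColor(im,cv2.COLOR_RGB2GRAY)[215:240,276])
o=np.load('pics/w4o.npy',allow_pickle=True).item()
g=cv2.cvtColor(np.load('pics/w4.npy'),cv2.COLOR_RGB2GRAY);print(g[236:275,266],g[236:275,277])
t=np.array(o['tcp_pos']);P=t-9.2*x;P[2]=76;Q=t+1.8*x;Q=Q-11*x;Q[2]=88;print(proj('wrist',P,o),proj('wrist',Q,o))
E
```

```text
-30 61 [283.34992095 163.40582904]
-30 62 [283.38060013 163.64847058]
-32 61 [283.67564839 160.23854432]
-32 62 [283.70801798 160.4673384 ]
-34 61 [283.9833654  157.05046151]
-34 62 [284.01729317 157.26477956]
[104 102 100  99  98  98  91  94  93  94  89  87  83  75  81  86  88  97
 105 109 108 109 106  96  89]
[112 112 113 111 111 109 107 107 106 105 103 104  99  95  91  94  96  95
  93  97 103 110 113 115 112 113 114 114 113 113 112 111 113 112 111 110
 112 112 111] [115 112 114 111 111 108 108 107 102  99 101 102  99  92  88  82  90  93
  93  94 101 108 113 111 113 112 112 114 113 113 105  96  92  92  93  94
  95  97  95]
[275.91219681 254.69897013] [275.83615196 264.88031583]
```

The wing axis lies about 2 mm to local −x of the TCP, and the wing is aligned with the tool. I'll correct that and grip.

Request:
drive_tool([
  [[-0.19,-0.03,0],0,3.0],
  [[0,0,0],0,0.5],
  [[0,0,0],0,0.5],
  [[0,0,0],0,0.5],
  [[0,0,0],0,0.5],
])

```text
clock: 13.62
tcp_pos: [552.9, 35.2, 88.0]
ee_rot: [[-1.0, 0.029, -0.0], [0.029, 1.0, -0.0], [0.0, -0.0, -1.0]]
ft_force: [0.1, -0.3, 0.2]
opening: 0.086
grasp_force: 29.9
```

Request:
drive_tool([
  [[0,0,0],0,0.5],
  [[0,0,0],0,0.5],
])

```text
clock: 13.88
tcp_pos: [553.0, 35.3, 88.0]
ee_rot: [[-1.0, 0.029, -0.0], [0.029, 1.0, -0.0], [0.0, -0.0, -1.0]]
ft_force: [-0.6, -1.2, -0.5]
opening: 0.085
grasp_force: 29.9
```

```bash
cat > s.py <<'E'
from h import *
o=telemetry.get_obs();R=np.array(o['ee_rot']);print('t',o['clock'],o['tcp_pos'],'yaw',np.arctan2(R[1,1],R[0,1])-np.pi/2,'F',o['ft_force'].round(2),'T',o['ft_torque'].round(4),'op',o['opening']*87,o['grasp_force'])
E
python3 s.py
```

```text
t 13.875 [552.98232215  35.30960278  88.02231694] yaw -0.0288514691683035 F [-0.61 -1.2  -0.54] T [-0.2071  0.0581 -0.017 ] op 7.408654542776102 29.894855618476868
```

Request:
drive_tool([
  [[0,0,0],-0.1,0.5],
  [[0,0,0],-0.1,0.5],
  [[0,0,0],-0.1,0.5],
  [[0,0,0],0,0.5],
])

```text
clock: 14.38
tcp_pos: [553.0, 35.1, 88.0]
ee_rot: [[-0.947, 0.322, -0.0], [0.322, 0.947, -0.001], [-0.0, -0.001, -1.0]]
ft_force: [-0.3, -1.9, 0.0]
opening: 0.086
grasp_force: 29.9
```

```bash
python3 s.py
```

```text
t 14.375 [553.00581717  35.06678665  88.0366278 ] yaw -0.32744073731292933 F [-0.28 -1.85  0.05] T [-0.4651  0.0637  0.1202] op 7.49042457836101 29.87070769071579
```

Request:
drive_tool([
  [[0,0,0],-0.1,0.5],
  [[0,0,0],-0.1,0.5],
  [[0,0,0],-0.1,0.5],
  [[0,0,0],0,0.5],
])

```text
clock: 14.88
tcp_pos: [553.8, 34.9, 88.2]
ee_rot: [[-0.81, 0.586, 0.002], [0.586, 0.81, -0.001], [-0.002, 0.0, -1.0]]
ft_force: [1.6, -3.0, -1.3]
opening: 0.088
grasp_force: 29.9
```

```bash
python3 s.py
```

```text
t 14.875 [553.82658559  34.88590296  88.22259424] yaw -0.6263162570053813 F [ 1.65 -2.96 -1.33] T [-0.6827 -0.4082  0.2221] op 7.631244042759619 29.864735305309296
```

Request:
drive_tool([
  [[0,0,0],-0.1,0.5],
  [[0,0,0],0,0.5],
])

```text
clock: 15.12
tcp_pos: [554.0, 35.0, 88.3]
ee_rot: [[-0.748, 0.664, 0.002], [0.664, 0.748, -0.001], [-0.002, 0.001, -1.0]]
ft_force: [2.2, -4.0, -1.6]
opening: 0.088
grasp_force: 29.9
```

```bash
python3 s.py
```

```text
t 15.125 [553.95925935  34.95051531  88.2813488 ] yaw -0.7258067748287976 F [ 2.2 -4.  -1.6] T [-0.8364 -0.6372  0.1636] op 7.613068320651955 29.86296683549881
```

Request:
drive_tool([
  [[0,0,0],-0.1,0.5],
  [[0,0,0],0,0.5],
])

```text
clock: 15.38
tcp_pos: [554.1, 35.0, 88.4]
ee_rot: [[-0.678, 0.735, 0.002], [0.735, 0.678, -0.001], [-0.002, 0.001, -1.0]]
ft_force: [2.7, -3.1, -1.4]
opening: 0.082
grasp_force: 29.9
```

```bash
python3 s.py
```

```text
t 15.375 [554.1128034   34.99160819  88.40986026] yaw -0.8254324495232497 F [ 2.72 -3.13 -1.44] T [-0.9812 -0.8373  0.1392] op 7.176880711873225 29.87020254135132
```

Request:
drive_tool([
  [[0.1,-0.06,0],-0.1,0.5],
  [[0,0,0],0,0.5],
])

```text
clock: 15.62
tcp_pos: [554.7, 34.8, 88.3]
ee_rot: [[-0.602, 0.799, 0.001], [0.799, 0.602, -0.0], [-0.001, 0.001, -1.0]]
ft_force: [2.6, -2.5, -1.3]
opening: 0.09
grasp_force: 29.9
```

```bash
python3 s.py
```

```text
t 15.625 [554.66986206  34.81335276  88.29995969] yaw -0.925077613052403 F [ 2.56 -2.48 -1.29] T [-0.8702 -0.7261  0.177 ] op 7.8025678415731505 29.874790012836456
```

Request:
drive_tool([
  [[0.03,0,0],-0.1,0.5],
  [[0,0,0],0,0.5],
])

```text
clock: 15.88
tcp_pos: [554.9, 34.9, 88.3]
ee_rot: [[-0.519, 0.855, 0.001], [0.855, 0.519, -0.0], [-0.001, 0.001, -1.0]]
ft_force: [3.1, -3.5, -0.0]
opening: 0.087
grasp_force: 29.9
```

```bash
python3 s.py
```

```text
t 15.875 [554.85699296  34.85313957  88.27257813] yaw -1.0249301697992195 F [ 3.08 -3.53 -0.01] T [-0.9247 -0.8192  0.214 ] op 7.543595005221211 29.885875582695007
```

Request:
drive_tool([
  [[0.12,-0.12,0],0,0.5],
  [[0,0,0],0,0.5],
])

```text
clock: 16.12
tcp_pos: [555.3, 34.3, 88.1]
ee_rot: [[-0.517, 0.856, -0.001], [0.856, 0.517, 0.001], [0.001, 0.0, -1.0]]
ft_force: [1.6, -1.4, 0.7]
opening: 0.089
grasp_force: 29.9
```

```bash
python3 s.py
```

```text
t 16.125 [555.33282713  34.32903197  88.0771838 ] yaw -1.0270058747060347 F [ 1.63 -1.36  0.68] T [-0.4042 -0.4167  0.1812] op 7.716758046852667 29.87714856863022
```

Request:
drive_tool([
  [[0,0,0],0,0.5],
])

```text
clock: 16.25
tcp_pos: [555.3, 34.3, 88.1]
ee_rot: [[-0.517, 0.856, -0.0], [0.856, 0.517, 0.001], [0.001, 0.0, -1.0]]
ft_force: [1.5, -1.7, 0.7]
opening: 0.085
grasp_force: 29.9
```

```bash
python3 s.py
```

```text
t 16.25 [555.34063952  34.25891737  88.06586899] yaw -1.0277186210078275 F [ 1.5  -1.72  0.68] T [-0.2539 -0.3739  0.2155] op 7.392246409893557 29.878297448158264
```

Request:
drive_tool([
  [[0,0,0],0,0.5],
])

```text
clock: 16.38
tcp_pos: [555.4, 34.2, 88.1]
ee_rot: [[-0.516, 0.856, -0.0], [0.856, 0.516, 0.001], [0.001, 0.0, -1.0]]
ft_force: [0.9, -0.4, 1.3]
opening: 0.091
grasp_force: 29.9
```

```bash
python3 s.py
```

```text
t 16.375 [555.35074755  34.18843187  88.05532518] yaw -1.0281273360088188 F [ 0.89 -0.41  1.29] T [-0.2249 -0.2903  0.184 ] op 7.936051146407395 29.87951695919037
```

```bash
cat > a.py <<'E'
from h import *
L=[]
for i in range(8):
    optics.read_camera('top');o=telemetry.get_obs();L.append(np.r_[o['ft_force'],o['ft_torque'],o['tcp_pos']])
L=np.array(L);R=np.array(o['ee_rot']);print('t',o['clock'],'wing',round(float(-(np.arctan2(R[1,1],R[0,1])-np.pi/2)-.119),3),'F',L[:,:3].mean(0).round(2),'Tz',L[:,5].mean().round(4),'+-',(L[:,5].std()/8**.5).round(4),L[:,5].round(3),'p',L[:,6:].mean(0).round(2),o['grasp_force'])
E
python3 a.py
```

```text
t 16.775 wing 0.91 F [ 0.83 -0.62  1.84] Tz 0.1706 +- 0.0084 [0.142 0.163 0.181 0.197 0.189 0.168 0.128 0.197] p [555.37  34.08  88.05] 29.88172709941864
```

Request:
drive_tool([
  [[0.02,0,0],-0.1,0.5],
  [[0,0,0],0,0.5],
])

```text
clock: 17.02
tcp_pos: [555.6, 33.8, 88.0]
ee_rot: [[-0.429, 0.903, -0.0], [0.903, 0.429, -0.0], [0.0, -0.0, -1.0]]
ft_force: [0.7, -0.6, 1.5]
opening: 0.091
grasp_force: 29.9
```

```bash
python3 a.py
```

```text
t 17.425 wing 1.009 F [ 0.41 -0.46  1.57] Tz 0.1758 +- 0.0071 [0.202 0.165 0.189 0.16  0.163 0.208 0.148 0.17 ] p [555.62  33.8   88.04] 29.88117903470993
```

Request:
drive_tool([
  [[0.02,0,0],-0.1,0.5],
  [[0,0,0],0,0.5],
])

```text
clock: 17.68
tcp_pos: [555.9, 33.8, 88.0]
ee_rot: [[-0.337, 0.942, -0.0], [0.942, 0.337, -0.0], [-0.0, -0.0, -1.0]]
ft_force: [-0.3, -0.5, 1.4]
opening: 0.087
grasp_force: 29.9
```

```bash
python3 a.py
```

```text
t 18.075 wing 1.109 F [ 0.68 -0.14  1.47] Tz 0.1817 +- 0.0148 [0.15  0.159 0.228 0.175 0.253 0.212 0.153 0.123] p [555.9   33.75  88.03] 29.881393611431122
```

Request:
drive_tool([
  [[0.02,0,0],-0.1,0.5],
  [[0,0,0],0,0.5],
])

```text
clock: 18.32
tcp_pos: [556.1, 33.7, 88.0]
ee_rot: [[-0.241, 0.971, -0.0], [0.971, 0.241, -0.0], [-0.0, -0.0, -1.0]]
ft_force: [-0.9, 0.9, 1.8]
opening: 0.088
grasp_force: 29.9
```

```bash
python3 a.py
```

```text
t 18.725 wing 1.209 F [-0.13 -0.17  0.95] Tz 0.1938 +- 0.0091 [0.191 0.251 0.18  0.17  0.19  0.213 0.191 0.164] p [556.03  33.75  88.02] 29.886812567710876
```

Request:
drive_tool([
  [[0.02,0,0],-0.1,0.5],
  [[0,0,0],0,0.5],
])

```text
clock: 18.98
tcp_pos: [556.2, 33.7, 88.0]
ee_rot: [[-0.143, 0.99, -0.0], [0.99, 0.143, -0.0], [-0.0, -0.0, -1.0]]
ft_force: [0.3, -0.8, 1.4]
opening: 0.087
grasp_force: 29.9
```

```bash
python3 a.py
```

```text
t 19.375 wing 1.309 F [-0.1  -0.45  0.51] Tz 0.2003 +- 0.0091 [0.229 0.19  0.188 0.202 0.155 0.247 0.195 0.196] p [556.26  33.73  88.02] 29.88891899585724
```

Request:
drive_tool([
  [[0,0,0],0,2.5],
  [[0,0,0],0,2.5],
  [[0,0,0],0,2.5],
  [[0,0,0],0,2.5],
])

```text
clock: 19.88
tcp_pos: [556.3, 33.8, 88.0]
ee_rot: [[-0.141, 0.99, 0.0], [0.99, 0.141, 0.0], [0.0, 0.0, -1.0]]
ft_force: [0.3, -0.7, -0.8]
opening: 0.284
grasp_force: 0.0
```

```bash
python3 a.py; python3 - <<'E'
from h import *
o=telemetry.get_obs();im=optics.read_camera('wrist');np.save('pics/w6.npy',im);np.save('pics/w6o.npy',{k:np.array(v) for k,v in o.items()},allow_pickle=True)
g=cv2.GaussianBlur(cv2.cvtColor(im,cv2.COLOR_RGB2GRAY),(3,3),0)
for v in range(236,292,4): print(v,g[v,226:330:2])
E
```

```text
t 20.275 wing 1.31 F [ 0.04  0.16 -0.32] Tz -0.0154 +- 0.0078 [-0.037  0.    -0.039 -0.004 -0.028 -0.042  0.013  0.013] p [556.36  33.75  88.07] 0.0
236 [106 106 106 107 106 105 105 104 103 100  99  98  97  98  98  96  93  88
  80  83  98 105 105 107 108 107 105 105 104 103  98  96  94  91 100 150
 213 225 227 226 224 224 226 228 229 228 226 228 230 230 227 226]
240 [105 105 106 106 106 105 105 105 103 101  98  97  97  97  95  95  92  86
  76  93 105 106 106 105 104 104 105 107 107 109 112 110 109 109 113 184
 221 224 225 224 224 223 221 220 220 221 222 223 226 228 228 228]
244 [105 105 105 105 105 105 104 103 103 101 100  96  94  94  94 105 120 100
  85 101 105  94  88  89  89  91  91  92 104 109 109 109 111 107 135 204
 219 222 224 224 224 226 229 230 231 231 230 229 229 228 229 229]
248 [105 104 105 104 104 103  92  76  73  85  98  99 123 143 143 135 103  89
 103 105 103  92  90  91  91  90  90  87  80  99 110 109 108 119 192 222
 223 228 230 229 228 223 181 158 175 211 226 226 226 228 230 230]
252 [104 104 104 103 102  85  47  40  39  42  45  46  50  52  68  85  96  96
 102 105 1
[... 1372 characters left out ...]
 57  58  58  58  59  59  57  57  57  58  57  65 133]
280 [ 35  35  35  35  37  37  40  41  42  43  43  44  44  43 114 218 225 223
 222 219 218 220 208 131 109 112 112 110 108 104 138 216 224 223 223 225
 210 102  55  56  56  56  57  56  58  56  55  55  55  55  55  56]
284 [ 34  34  34  36  36  36  39  40  41  41  42  42  43  46 122 220 227 224
 223 222 220 221 219 172 136 138 136 116 110 106 137 215 226 227 225 223
 208 109  55  54  55  55  55  55  56  53  53  53  54  55  53  54]
288 [ 35  35  34  36  37  37  40  41  42  43  43  44  44  53 156 224 227 224
 224 223 223 224 224 206 154 147 162 131 130 149 197 225 226 224 222 221
 217 145  58  54  53  53  54  54  54  53  52  51  52  51  52  52]
```

Request:
drive_tool([
  [[0,0,0],0.13,2.5],
  [[0,0,0],0,0.5],
  [[0,0,0],0,0.5],
  [[0,0,0],0,0.5],
  [[0,0,0],0,0.5],
])

```text
clock: 20.95
tcp_pos: [556.4, 33.7, 88.1]
ee_rot: [[-0.268, 0.963, 0.0], [0.963, 0.268, -0.0], [-0.0, 0.0, -1.0]]
ft_force: [0.0, 0.1, 0.4]
opening: 0.083
grasp_force: 29.9
```

```bash
python3 a.py
```

```text
t 21.35 wing 1.18 F [ 0.32 -0.13  0.15] Tz 0.0398 +- 0.0098 [ 0.072  0.007  0.044 -0.008  0.054  0.031  0.04   0.077] p [556.45  33.69  88.09] 29.903394877910614
```

Request:
drive_tool([
  [[0,0,0],-0.07,0.5],
  [[0,0,0],-0.06,0.5],
  [[0,0,0],0,0.5],
])

```text
clock: 21.72
tcp_pos: [556.3, 33.5, 88.1]
ee_rot: [[-0.143, 0.99, 0.0], [0.99, 0.143, -0.001], [-0.001, -0.0, -1.0]]
ft_force: [0.2, -0.9, 0.8]
opening: 0.088
grasp_force: 29.9
```

```bash
python3 a.py;python3 a.py
```

```text
t 22.125 wing 1.31 F [ 0.15 -1.37  0.09] Tz 0.1865 +- 0.0106 [0.193 0.166 0.142 0.172 0.208 0.166 0.201 0.245] p [556.34  33.53  88.07] 29.88387554883957
t 22.525 wing 1.31 F [ 0.16 -1.7   0.11] Tz 0.2033 +- 0.0082 [0.207 0.23  0.223 0.173 0.222 0.161 0.214 0.197] p [556.36  33.59  88.08] 29.88378345966339
```

Request:
drive_tool([
  [[0,0,0],-0.05,0.5],
  [[0,0,0],0,0.5],
])

```text
clock: 22.78
tcp_pos: [556.4, 33.6, 88.1]
ee_rot: [[-0.092, 0.996, 0.0], [0.996, 0.092, -0.0], [-0.0, 0.0, -1.0]]
ft_force: [-0.4, -2.4, 0.2]
opening: 0.094
grasp_force: 29.9
```

```bash
python3 a.py;python3 a.py
```

```text
t 23.175 wing 1.36 F [ 0.22 -1.56  0.38] Tz 0.2112 +- 0.0075 [0.229 0.243 0.196 0.218 0.172 0.214 0.195 0.223] p [556.36  33.67  88.08] 29.887024462223053
t 23.575 wing 1.36 F [ 0.33 -2.11  0.31] Tz 0.1918 +- 0.0094 [0.173 0.188 0.211 0.222 0.135 0.185 0.214 0.206] p [556.36  33.68  88.08] 29.88727480173111
```

Request:
drive_tool([
  [[0,0,0],0.12,0.5],
  [[0,0,0],0.12,0.5],
  [[0,0,0],0.12,0.5],
  [[0,0,0],0,0.5],
])

```text
clock: 24.08
tcp_pos: [556.6, 34.4, 88.2]
ee_rot: [[-0.435, 0.9, 0.001], [0.9, 0.435, 0.002], [0.001, 0.001, -1.0]]
ft_force: [0.8, 0.5, 0.4]
opening: 0.086
grasp_force: 30.0
```

```bash
python3 a.py
```

```text
t 24.475 wing 1.0 F [0.66 0.95 1.02] Tz -0.0469 +- 0.013 [-0.08  -0.082 -0.064 -0.005 -0.059 -0.028 -0.08   0.023] p [556.62  34.34  88.19] 29.973810017108917
```

Request:
drive_tool([
  [[0,0,0],0.12,0.5],
  [[0,0,0],0.12,0.5],
  [[0,0,0],0,0.5],
])

```text
clock: 24.85
tcp_pos: [556.6, 34.2, 88.2]
ee_rot: [[-0.637, 0.771, 0.0], [0.771, 0.637, 0.001], [0.0, 0.001, -1.0]]
ft_force: [1.6, 1.7, 1.1]
opening: 0.088
grasp_force: 30.0
```

```bash
python3 a.py
```

```text
t 25.25 wing 0.76 F [1.71 1.9  1.3 ] Tz -0.0936 +- 0.0073 [-0.069 -0.057 -0.08  -0.11  -0.101 -0.115 -0.106 -0.111] p [556.58  34.06  88.15] 30.007140040397644
```

Request:
drive_tool([
  [[0,0,0],0.12,0.5],
  [[0,0,0],0.12,0.5],
  [[0,0,0],0,0.5],
])

```text
clock: 25.62
tcp_pos: [556.0, 33.8, 87.9]
ee_rot: [[-0.802, 0.598, -0.001], [0.598, 0.802, 0.0], [0.001, -0.0, -1.0]]
ft_force: [0.2, 2.1, 0.3]
opening: 0.088
grasp_force: 30.0
```

```bash
python3 a.py
```

```text
t 26.025 wing 0.52 F [0.67 2.29 0.82] Tz -0.1114 +- 0.0091 [-0.118 -0.097 -0.063 -0.153 -0.125 -0.131 -0.115 -0.09 ] p [556.08  33.75  87.95] 30.021113455295563
```

Request:
drive_tool([
  [[0,0,0],-0.1,0.5],
  [[0,0,0],-0.1,0.5],
  [[0,0,0],-0.1,0.5],
  [[0,0,0],0,0.5],
])

```text
clock: 26.52
tcp_pos: [555.9, 32.2, 87.9]
ee_rot: [[-0.592, 0.806, -0.001], [0.806, 0.592, -0.002], [-0.001, -0.002, -1.0]]
ft_force: [0.3, -1.9, 0.1]
opening: 0.089
grasp_force: 29.9
```

```bash
python3 a.py
```

```text
t 26.925 wing 0.82 F [-0.23 -2.6   0.41] Tz 0.1316 +- 0.0086 [0.169 0.135 0.111 0.156 0.153 0.12  0.095 0.113] p [556.08  32.69  87.96] 29.918003976345062
```

Request:
drive_tool([
  [[0,0,0],-0.1,0.5],
  [[0,0,0],-0.1,0.5],
  [[0,0,0],0,0.5],
])

```text
clock: 27.3
tcp_pos: [556.3, 33.3, 88.0]
ee_rot: [[-0.42, 0.908, -0.0], [0.908, 0.42, -0.001], [-0.001, -0.0, -1.0]]
ft_force: [-0.2, -3.2, -0.7]
opening: 0.087
grasp_force: 29.9
```

```bash
python3 a.py
```

```text
t 27.7 wing 1.02 F [-0.14 -3.46  0.1 ] Tz 0.1692 +- 0.0088 [0.168 0.13  0.153 0.177 0.188 0.175 0.216 0.146] p [556.34  33.46  88.04] 29.896768033504486
```

The free torque is confirmed at 0.13 raw, with engagement at a wing angle of about 0.85. A wing angle of about 1.36 gives roughly 14–19 N. Retightening to there with the side force relieved.

Request:
drive_tool([
  [[0,-0.1,0],-0.1,0.5],
  [[0,0,0],-0.1,0.5],
  [[0,0,0],-0.1,0.5],
  [[0,0,0],-0.05,0.5],
  [[0,0,0],0,0.5],
])

```text
clock: 28.32
tcp_pos: [556.4, 33.3, 88.1]
ee_rot: [[-0.083, 0.997, 0.0], [0.997, 0.083, 0.0], [0.0, 0.0, -1.0]]
ft_force: [-0.3, -1.9, 0.5]
opening: 0.087
grasp_force: 29.9
```

```bash
python3 a.py
```

```text
t 28.725 wing 1.369 F [-0.58 -2.12 -0.2 ] Tz 0.2239 +- 0.0082 [0.202 0.218 0.179 0.222 0.227 0.254 0.244 0.245] p [556.39  33.13  88.08] 29.882590770721436
```

Request:
drive_tool([
  [[0,0,0],0,0.5],
  [[0,0,0],0,0.5],
  [[0,0,0],0,0.5],
])

```text
clock: 29.1
tcp_pos: [556.3, 32.9, 88.1]
ee_rot: [[-0.082, 0.997, 0.0], [0.997, 0.082, 0.0], [0.0, 0.0, -1.0]]
ft_force: [-1.0, -0.9, -0.4]
opening: 0.086
grasp_force: 29.9
```

```bash
python3 a.py
```

```text
t 29.5 wing 1.37 F [-0.49 -0.66  0.11] Tz 0.2155 +- 0.0054 [0.225 0.185 0.213 0.206 0.226 0.214 0.24  0.213] p [556.34  32.88  88.07] 29.882259964942932
```

Request:
drive_tool([
  [[0,-0.03,0],0.09,0.5],
  [[0,0,0],0.09,0.5],
  [[0,0,0],0.08,0.5],
  [[0,0,0],0,0.5],
  [[0,0,0],0,0.5],
])

```text
clock: 30.12
tcp_pos: [556.5, 33.2, 88.2]
ee_rot: [[-0.334, 0.943, 0.0], [0.943, 0.334, 0.001], [0.001, 0.001, -1.0]]
ft_force: [0.2, 1.5, 1.7]
opening: 0.088
grasp_force: 30.0
```

```bash
python3 a.py
```

```text
t 30.525 wing 1.11 F [0.04 2.53 1.05] Tz -0.0601 +- 0.0102 [ 0.005 -0.082 -0.061 -0.066 -0.083 -0.093 -0.059 -0.042] p [556.52  33.03  88.15] 29.973640143871307
```

Torque readings from both directions put the pad load at about 15 N, mid-range. I'm letting go and moving clear.

Request:
drive_tool([
  [[0,0,0],0,3.0],
  [[0,0,0],0,3.0],
  [[0,0,0],0,3.0],
  [[0,0,0],0,3.0],
])

```text
clock: 31.02
tcp_pos: [556.3, 32.1, 88.0]
ee_rot: [[-0.335, 0.942, -0.0], [0.942, 0.335, -0.0], [-0.0, -0.0, -1.0]]
ft_force: [-0.5, -0.6, 0.2]
opening: 0.336
grasp_force: 0.0
```

Request:
drive_tool([
  [[0,0,1.5],0.08,3.0],
  [[0,0,2.0],0.15,3.0],
  [[0,0,2.0],0.15,3.0],
  [[0,0,0],0.15,3.0],
  [[0,0,0],0.15,3.0],
])

```text
clock: 31.65
tcp_pos: [556.4, 32.3, 143.4]
ee_rot: [[-0.856, 0.517, 0.001], [0.517, 0.856, 0.0], [-0.0, 0.0, -1.0]]
ft_force: [0.3, -0.7, -0.8]
opening: 0.345
grasp_force: 0.0
```

Request:
drive_tool([
  [[0,0,0],0.15,3.0],
  [[0,0,0],0.15,3.0],
  [[0,0,0],0.13,3.0],
  [[0,0,0],0,3.0],
  [[0,0,0],0,3.0],
])

```text
clock: 32.28
tcp_pos: [556.3, 32.2, 143.0]
ee_rot: [[-0.993, 0.121, -0.0], [0.121, 0.993, -0.0], [0.0, -0.0, -1.0]]
ft_force: [0.5, 0.4, -0.1]
opening: 0.341
grasp_force: 0.0
```

```bash
python3 - <<'E'
from h import *
o=telemetry.get_obs();im=optics.read_camera('wrist');np.save('pics/w7.npy',im)
R=np.array(o['ee_rot']);print(o['clock'],o['tcp_pos'],np.arctan2(R[1,1],R[0,1])-np.pi/2,o['ft_force'])
yaw=-.119;x=np.array([np.cos(yaw),np.sin(yaw),0]);y=np.array([-x[1],x[0],0])
H=np.array([524.6,39.1,62.])
for n,P in dict(crest_front=H-10*y+[0,0,21.5],crest_back=H+10*y+[0,0,21.5],mouth=H-34*y,wing=H+31*x+[0,0,46]).items(): print(n,proj('wrist',P,o))
g=cv2.GaussianBlur(cv2.cvtColor(im,cv2.COLOR_RGB2GRAY),(3,3),0)
v0=int(proj('wrist',H+[0,0,21.5],o)[1])
for v in (v0-16,v0-8,v0,v0+8,v0+16): print(v,g[v,220:330:2])
E
```

```text
32.275 [556.32482729  32.24206902 143.01831149] -0.12088414195916641 [ 0.5115974   0.36406298 -0.14203738]
crest_front [266.61859032 182.97504372]
crest_back [293.84828612 182.9322733 ]
mouth [237.38139033 177.35881054]
wing [280.51192235 234.49429847]
166 [218 175 130 128 131 132 131 121  80  59  58  57  56  55  54  54  52  52
  50  50  50  50  51  81 100  96  75  68  67  67  68  67  66  69  89  97
  79  46  41  41  40  40  41  40  39  39  40  39  41  41  41  41  42  42
  41]
174 [215 203 161 136 133 133 132 122  73  58  59  58  57  57  55  55  54  54
  53  52  51  50  53  89 108 108 109 108 107 107 105 103 102 102 101 100
  83  47  41  41  41  42  42  42  44  43  42  43  43  43  43  43  44  44
  45]
182 [225 222 219 217 216 215 215 176  84  60  59  60  58  58  57  56  56  55
  54  53  53  51  53  84 103 103 102 102 101 102 102 102 103 103 102 102
  84  48  43  42  43  42  44  43  43  44  44  44  44  44  44  44  45  45
  46]
190 [217 213 213 216 219 218 216 213 147  68  60  61  60  59  59  58  57  57
  56  55  55  54  56  82  98  98  99  98  99  99 100  99  99 100 101 100
  77  48  46  45  44  46  45  45  44  45  46  45  45  46  46  46  46  48
  48]
198 [214 219 219 216 214 215 217 218 213 207 207 199 156 155 149 137 126 109
  95  81  69  75 108 112  95  94  95  94  95  95  93  93  93  94  96  96
  84  57  49  49  70 131 146 147 145 145 145 145 145 144 144 144 144 143
 143]
```

```bash
python3 - <<'E'
from h import *
o=telemetry.get_obs();im=np.load('pics/w7.npy');g=cv2.cvtColor(im,cv2.COLOR_RGB2GRAY)
yaw=-.119;x=np.array([np.cos(yaw),np.sin(yaw),0]);y=np.array([-x[1],x[0],0]);H=np.array([524.6,39.1,62.])
for X,Z,Y in((-19,85,10),(14,85,10),(-19,85,16),(14,85,16),(14,39,10),(14,62,10)): print(X,Z,Y,proj('wrist',H+X*x+Y*y+[0,0,Z-62],o).round(1))
for v in list(range(146,164,2))+list(range(186,212,2)): print(v,g[v,260:270],g[v,284:308])
E
```

```text
-19 85 10 [294.2 157.2]
14 85 10 [293.6 201.9]
-19 85 16 [302.7 157.2]
14 85 16 [301.7 201.9]
14 39 10 [291.  187.9]
14 62 10 [292.2 194.3]
146 [126 126 127 123 124 126 126 127 126 127] [122 120 122 121 126 124 120  94  58  42  38  39  40  50  77 107 111  98
  76  84 106 121 124 122]
148 [123 125 123 122 122 124 122 122 123 125] [118 119 120 123 124 122 117  87  51  38  40  42  40  39  46  63  60  49
  45  47  65  95 114 119]
150 [122 122 121 121 123 122 120 119 121 120] [124 121 124 124 124 122 116  87  50  39  41  42  38  40  41  41  41  43
  54  79 105 117 118 119]
152 [120 122 121 123 122 123 118 105 100  98] [ 69  69  77  94 101 103 100  81  49  38  38  42  41  43  40  41  39  64
  97 119 124 121 120 120]
154 [119 117 122 125 127 124 109  94  90  89] [ 53  48  56  73  81  83  84  80  61  42  42  42  41  38  44  37  41  57
 102 119 122 122 122 123]
156 [ 66  62  69  87 100 102 100  96  97  94] [ 61  64  63  76  84  90  87  87  67  50  43  38  44  40  40  40  42  59
 102 121 125 124 122 122]
158 [46 47 47 45 46 53 78 93 97 95] [ 68  65  69  81  89  90  90  86  71  47  43  40  41  
[... 1409 characters left out ...]
 149 121  98  90  90] [ 89 100 127 147 148 141 139 124 101  86  86  91 115 134 141 142 146 147
 147 146 145 144 147 147]
204 [154 155 153 153 155 150 121  94  85  81] [ 87  86  89  93  93  87  85  85  84  85  86  95 106 129 146 147 148 147
 146 146 146 145 146 146]
206 [154 155 154 154 154 148 127  98  86  85] [ 83  84  85  85  83  83  83  86  88  96 111 131 145 147 147 145 147 148
 145 148 145 146 147 147]
208 [155 153 154 154 154 151 126 100  88  89] [ 88  86  89  86  86  85  84  84 104 131 144 148 149 148 149 148 146 147
 146 145 145 145 146 147]
210 [155 156 156 152 153 147 123 102 102 105] [100  99  98  99  99  96  97 117 136 149 150 147 149 147 147 146 148 147
 146 144 148 147 145 148]
```

```bash
python3 -c "
from station import ticket
print(ticket.hand_in())"
```

```text
the job is handed in; nothing more can be done
None
```

The clamp is on the spigot, flush and square against the flange in the last wrist image. It is tightened to an estimated 15 N on the pad (limits 8–25 N, torque readings allow about 11–19 N), and the job was handed in at about 32 s with the gripper clear and no result returned; I did not re-photograph the pot, cup and bottle, but the arm never went near them.

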